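# Turn the last jar lid over with the spatula

### The arm

A 6-joint arm with a two-finger parallel gripper is mounted at the origin on the work surface. World frame = base frame: x ahead of the robot, y to its left, z up, the work surface at z = 0. Lengths are in m, angles in rad, forces in N, time in s.
With the tool pointing down it reaches from about 0.375 to 0.975 m from the base axis. Payload 3.8 kg.
Tool frame: the origin (TCP) lies at the very end of the fingers, on their centre line; the grasp point (between the pads) lies 19 mm behind it; z points along the fingers, y is the line along which they close (so a half turn about z gives the same grasp; the last joint's range is limited). The gripper opens to 88 mm and grips with 3 to 60 N. Pads are 18 mm wide; open, the fingers measure 123 mm over their backs; the gripper's body (75 mm by 187 mm) begins 45 mm behind the grasp point.
Start: joints at [-1.147, 0.264, 1.604, -0, 1.274, -0.037], TCP at [0.3, -0.605, 0.239] pointing down, gripper open.
Joint ranges: [-2.63, 2.63], [-0.94, 2.18], [0.31, 2.57], [-1.31, 4.45], [0, 2.66], [-2.55, 2.55]. Speed limits (rad/s): [2.57, 2.57, 3.14, 3.14, 3.14, 3.14].

### API

Orientations are given as a rotation vector (axis times angle).
In Python, from plant import * gives the robot as it stands.
- The arm moves only by the tool drive_tool, never from a script. Its arguments are lists of equal length, an entry for each row: "claw": the closure in counts, from 0 (fully open) to 255 (shut); "linear": the shift along the tool's x, y, z in mm, a list of three; "dr": the turn, a rotation vector about the tool's x, y, z in degrees, a list of three. In form: {"claw": [claw, ...], "linear": [[x, y, z], ...], "dr": [[ax, ay, az], ...]}. A call has 1 to 10 rows; each row is the pose to reach, as a shift and turn from the pose commanded when the call began, along the tool's axes at that moment; what a row does not reach only later rows make up. A row lasts 1/12 s, in which the tool goes at most 41.7 mm and 7.16 degrees, less where a joint would pass 70% of its speed; a pose out of reach is approached as far as the arm can. A call with a gripper value outside its range is refused whole. The fingers move at their own pace and stop on an object; the grip force is fixed at half the most. Time passes only in rows, so rows that repeat a pose let the fingers close. It gives the time, the measured TCP pose, the force, the opening and the grip force at its end, in the units of the state.
- observe(): the state, without advancing time (a new reading comes with each control period).
- capture(name): name is "side" or "top"; returns the picture (400x640x3 uint8, blue, green, red); there is no depth.
- camera_info(name): a dict with "intrinsics" (3x3 intrinsics, pixels), "R" (3x3) and "t" (3): a world point X has camera coordinates R X + t. Camera axes: x right, y down, z forward; pixel columns grow to the right and rows downward; lengths in m; the calibration is good to about 2 mm. A picture is of the moment at which its call begins. camera_info takes no time and is no camera call.
- hand_in(): hands the job in; it is judged then, once.
The state is a dict: "t": time; "joint_pos": joint angles; "joint_velocities": joint speeds; "joint_efforts": joint torques, N m; "ee_pos": TCP position; "orientation": TCP orientation; "ft_force": force on the tool from outside, world axes, zero at the start; "wrist_torque": the same for the moment, N m; "gripper_width": finger opening in m; "finger_force": force on a finger pad.
Only numpy, scipy, OpenCV 4.12 (cv2) and the standard library are available. Lean on these libraries where they do the work, as an engineer would, in place of code of your own. Each camera call takes 0.05 s, during which the arm holds its last target. There are 200 camera calls.

### The job

Three freshly oiled wooden lids are airing on the packing table, but one still lies on its cork plug, flat top up. Take the spatula by its handle, slip the blade under the overhanging rim of that lid and tip it over so that it lies flat on the table with its plug up, without tossing it, touching it with the gripper or pushing the other two lids about. Then lay the spatula flat on the table again, clear of the lids, and let go.

Things in the scene. Friction and masses are not known exactly. Their poses are not given: they have to be found in the camera images.
- lid_center (a point): Lid to turn, about 80 g, loose, pivots on its far rim without slipping: wood disc 110 mm wide, 8 thick, one with a cork plug below, 68 mm wide, 10 high. Starts plug down (from above a plain disc), the rim overhanging 21 mm all round, 10 mm above the table; in any of three places. Point: its centre, half-way up (9 mm above the table). z: from plug to flat top, up at the start, down once turned.
- lid_b_center (a point): A like lid that already lies plug up (from above: a cork disc standing on a wider wood disc): leave alone. The point is its centre, 9 mm above the table; z points up.
- lid_c_center (a point): Another like lid that already lies plug up: leave alone. The point is its centre, 9 mm above the table; z points up.
- spatula_grip (a point): Spatula, 200 g, level on its blade. Point: mid-height of the black handle, a level bar 20 wide, 24 high, from 66 mm behind to 30 mm ahead of it, 50 mm above the blade's underside. x: to the blade, y: across, z: up. A bent shank leads down to the flat steel blade, 3 mm thick, 70 mm wide, from 60 to 140 mm ahead of the point (front edge). Balance about 80 mm ahead.

How it is judged:
On the way:
1. the spatula, off the table in the gripper, holds the lid tipped up by more than 30 degrees (angle between lid_center's own z axis and vertical between 0.52 and 2.4 rad and contact force between spatula and lid above 0.05 N and contact force between the fingers and spatula above 1 N), for 0.1 s.
At the end, for the whole second after the job is handed in: The lid lies flat on the table with its plug up (within 10 degrees, its centre 4 to 15 mm up) and at rest; the spatula lies level on the table (within 10 degrees, its grip point 40 to 60 mm up), at rest, touching none of the lids; the other two lids are within 25 mm of where they began (angle between lid_center's own z axis and vertical above 2.967 rad and height (world z) of lid_center between 0.004 and 0.015 m and linear speed of each of lid, spatula below 0.02 m/s and angle between spatula_grip's own z axis and vertical below 0.175 rad and height (world z) of spatula_grip between 0.04 and 0.06 m and contact force between spatula and lid below 0.02 N and contact force between spatula and lid_b below 0.02 N and contact force between spatula and lid_c below 0.02 N and distance of each of lid_b_center, lid_c_center from where it was at the start of the episode below 0.025 m).
It fails at once if the gripper or arm touches the lid (contact force between any of the fingers, the arm and lid above 0.3 N).
It fails at once if the lid's centre comes more than 150 mm above the table (tossed or dropped from a height) (height (world z) of lid_center above 0.15 m).
It fails at once if one of the other two lids is pushed more than 25 mm (distance of any of lid_b_center, lid_c_center from where it was at the start of the episode above 0.025 m).
It also fails if it takes over 59 s, if anything falls off the work surface, if the arm or the gripper's body presses on something with over 40 N, if the wrist force passes 120 N, or if a joint passes its speed limit or range.

## Working session

There is one attempt and no reset: what is moved stays moved. The work goes in short steps, Python scripts to look and compute and a tool call to move; the robot and the scene stay as the last step left them, time stands still between calls to the robot, and variables do not carry over. Pictures are saved under pics/ and viewed, at most 12 in all, crops included, and the job is handed in when it is done.

Besides the shell and the picture viewer there is one more tool, called after "Emit:" in YAML: its name, and indented under it one key for each argument. drive_tool: Moves the arm, as the interface text tells. Its arguments: {"type":"object","properties":{"claw":{"type":"array","items":{"type":"number"}},"linear":{"type":"array","items":{"type":"array","items":{"type":"number"}}},"dr":{"type":"array","items":{"type":"array","items":{"type":"number"}}}},"required":["claw","linear","dr"]}

```bash
mkdir -p pics
python3 - <<'E'
from plant import *
import cv2
for n in ("top","side"):
    cv2.imwrite(f"pics/{n}0.png",capture(n)); c=camera_info(n); print(n,c)
s=observe(); print(s)
E
```

```text
top {'intrinsics': array([[433.30612891,   0.        , 321.70020173],
       [  0.        , 433.30612891, 196.82432625],
       [  0.        ,   0.        ,   1.        ]]), 'R': array([[ 0.00356606, -0.99999178, -0.00192907],
       [-0.99274833, -0.00330842, -0.12016572],
       [ 0.12015835,  0.0023436 , -0.99275197]]), 't': array([-0.05683204,  0.53324295,  0.86421874])}
side {'intrinsics': array([[411.04573392,   0.        , 320.51765567],
       [  0.        , 411.04573392, 194.54656565],
       [  0.        ,   0.        ,   1.        ]]), 'R': array([[-0.97067104, -0.23960109, -0.01972458],
       [-0.15246187,  0.67693201, -0.72008224],
       [ 0.18588469, -0.69595573, -0.69360833]]), 't': array([0.49965997, 0.14608139, 0.69850464])}
{'t': 0.1, 'joint_pos': array([-1.14690790e+00,  2.64665958e-01,  1.60522701e+00,  2.41763144e-06,
        1.27369561e+00, -3.69259121e-02]), 'joint_velocities': array([-0.00296518, -0.00048508, -0.00098332,  0.00079325,  0.00155659,
       -0.00079194]), 'joint_efforts': array([ 4.03543236e-04, -5.03617537e+01, -3.58071721e+01,  7.31275021e-02,
        2.33348517e-02, -7.40381597e-05]), 'ee_pos': array([ 0.29987867, -0.60401856,  0.23752612]), 'orientation': array([-3.05666416e+00, -7.17009423e-01,  5.98887962e-04]), 'ft_force': array([ 0.11924474,  0.46185117, -0.47891614]), 'wrist_torque': array([-0.03493788, -0.04601944,  0.02419585]), 'finger_force': 0.0, 'gripper_width': 0.08798633834602315}
```

View pics/top0.png

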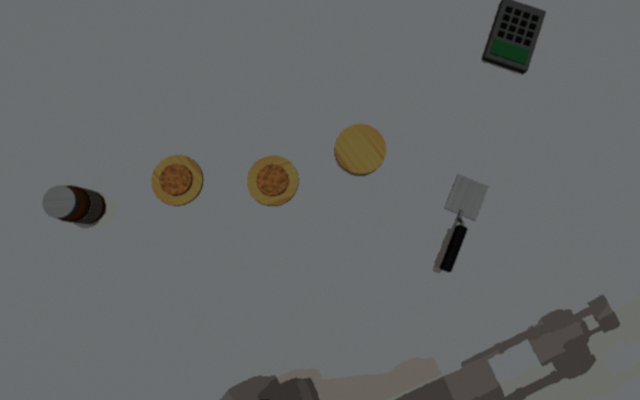

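View pics/side0.png

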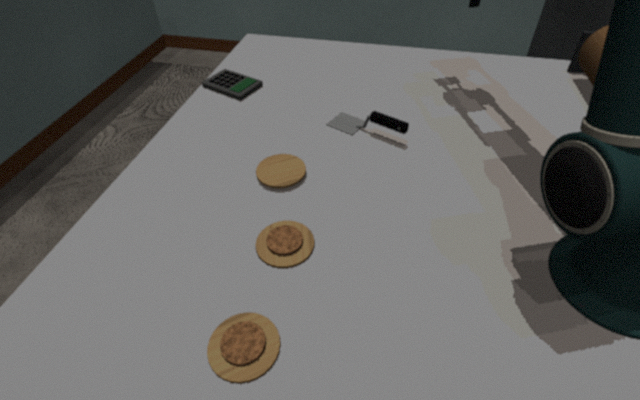

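The unturned lid is the plain disc, at about (360,149) in the top view. The plug-up lids are at (273,180) and (177,180). The spatula handle runs (461,228) to (447,270) and the blade is at (466,198).

```bash
cat > h.py <<'E'
from plant import *
import cv2, numpy as np
from scipy.spatial.transform import Rotation as Ro
def ray(n,uv,z):
    c=camera_info(n); d=c["R"].T@np.linalg.inv(c["intrinsics"])@np.array([uv[0],uv[1],1.]); o=-c["R"].T@c["t"]
    return o+d*(z-o[2])/d[2]
def proj(n,X):
    c=camera_info(n); p=c["intrinsics"]@(c["R"]@np.asarray(X,float)+c["t"]); return p[:2]/p[2]
def blob(mask,box):
    m=np.zeros_like(mask); x0,y0,x1,y1=box; m[y0:y1,x0:x1]=mask[y0:y1,x0:x1]
    n,l,s,_=cv2.connectedComponentsWithStats(m.astype(np.uint8)); k=1+np.argmax(s[1:,4])
    cs,_=cv2.findContours((l==k).astype(np.uint8),cv2.RETR_EXTERNAL,cv2.CHAIN_APPROX_NONE)
    return max(cs,key=len),s[k,4]
E
python3 - <<'E'
from h import *
im=cv2.imread("pics/top0.png"); h=cv2.cvtColor(im,cv2.COLOR_BGR2HSV)
wood=(h[...,1]>90)
for nm,b,z in (("lid",(325,115,395,185),.018),("b",(240,145,305,215),.008),("c",(145,145,210,215),.008)):
    c,a=blob(wood,b); e=cv2.fitEllipse(c); print(nm,e,ray("top",e[0],z), e[1][0]/433*.86)
c,a=blob(h[...,2]<40,(430,215,475,280)); r=cv2.minAreaRect(c); bx=cv2.boxPoints(r); print("handle",a,r)
P=np.array([ray("top",p,.060) for p in bx]); print(P.round(4),P.mean(0))
g=cv2.cvtColor(im,cv2.COLOR_BGR2GRAY)
cv2.imwrite("pics/crop1.png",cv2.resize(im[165:285,420:500]*1,None,fx=5,fy=5,interpolation=cv2.INTER_CUBIC))
E
```

```text
lid ((359.9460754394531, 148.98086547851562), (49.41445541381836, 49.903709411621094), 82.96134948730469) [ 0.63803624 -0.13603458  0.018     ] 0.0981441839627801
b ((272.4601135253906, 180.47689819335938), (49.13809585571289, 49.61317825317383), 70.30767059326172) [0.57115558 0.05030767 0.008     ] 0.0975952943092681
c ((176.82908630371094, 179.96234130859375), (48.39923095703125, 50.630821228027344), 62.89571762084961) [0.57160199 0.2546425  0.008     ] 0.09612780282458863
handle 549 ((453.00091552734375, 247.5810089111328), (11.672143936157227, 47.891883850097656), 21.161258697509766)
[[ 0.3904 -0.2857  0.06  ]
 [ 0.4782 -0.3226  0.06  ]
 [ 0.47   -0.3439  0.06  ]
 [ 0.3823 -0.3068  0.06  ]] [ 0.43024138 -0.31478231  0.06      ]
```

View pics/crop1.png

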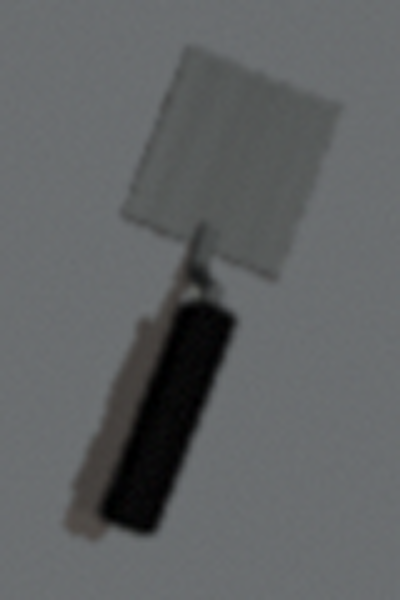

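The crop shows the blade corners at image (457.6,174), (488.4,186), (475,221) and (444.6,208). The handle is black, with its shadow to the left.

Run:
```python
from h import *
from scipy.optimize import least_squares
B=np.array([[457.6,174],[488.4,186],[475,221],[444.6,208]])
P=np.array([ray("top",p,.003) for p in B]);f=(P[0]+P[1])/2;r=(P[2]+P[3])/2;d=(f-r)[:2]
print("sizes",np.linalg.norm(P[0]-P[1]),np.linalg.norm(d)); 
print("yaw blade",np.degrees(np.arctan2(d[1],d[0])),"grip from blade",P.mean(0)[:2]-d/np.linalg.norm(d)*.1)
# joint fit of model incl. handle silhouette rect centre
im=cv2.imread("pics/top0.png");h=cv2.cvtColor(im,cv2.COLOR_BGR2HSV)
c,a=blob(h[...,2]<40,(430,215,475,280)); hb=np.array(cv2.minAreaRect(c)[0])
def pts(q):
    R=np.array([[np.cos(q[2]),-np.sin(q[2])],[np.sin(q[2]),np.cos(q[2])]])
    T=lambda x,y,z:proj("top",np.r_[R@[x,y]+q[:2],z])
    bl=[T(.14,.035,.003),T(.14,-.035,.003),T(.06,-.035,.003),T(.06,.035,.003)]
    hs=np.array([T(x,y,z) for x in(-.066,.03) for y in(-.01,.01) for z in(.038,.062)],np.float32)
    return np.array(bl),np.array(cv2.minAreaRect(cv2.convexHull(hs))[0])
def res(q):
    b,hh=pts(q); return np.r_[(b-B).ravel(),(hh-hb)*2]
s=least_squares(res,[.447,-.322,-.4],diff_step=1e-4); print(s.x,np.degrees(s.x[2]),res(s.x).round(1))
q=s.x;u=np.array([np.cos(q[2]),np.sin(q[2])])
o=observe();R=Ro.from_rotvec(o["orientation"]).as_matrix();print(R.round(3))
g=np.r_[q[:2]+.015*u,.031]
print("tcp goal",g,"shift tool mm",(R.T@(g-o["ee_pos"])*1000).round(1),"yaw x",np.degrees(np.arctan2(R[1,0],R[0,0])))
```

```text
sizes 0.06996201578331704 0.08043349953443783
yaw blade -22.569890262735697 grip from blade [ 0.44493279 -0.32543179]
[ 0.44588392 -0.3243987  -0.40464446] -23.184419711417927 [ 0.3 -0.5 -0.   0.3 -0.  -0.4 -0.4 -0.4  0.1  0.5]
[[ 0.896  0.445 -0.001]
 [ 0.445 -0.896  0.002]
 [ 0.    -0.002 -1.   ]]
tcp goal [ 0.45967255 -0.33030408  0.031     ] shift tool mm [ 264.8 -173.7  206.9] yaw x 26.40267193946396
```

Emit:
drive_tool:
  claw: [0,0,0,0,0,0,0,0,0,0]
  linear:
    - [30,-20,10]
    - [60,-39,25]
    - [90,-59,40]
    - [120,-79,55]
    - [150,-98,70]
    - [180,-118,85]
    - [210,-138,95]
    - [240,-157,105]
    - [265,-174,110]
    - [265,-174,110]
  dr:
    - [0,0,5]
    - [0,0,11]
    - [0,0,17]
    - [0,0,23]
    - [0,0,29]
    - [0,0,35]
    - [0,0,41]
    - [0,0,46]
    - [0,0,49.3]
    - [0,0,49.3]

```text
t: 0.93
ee_pos: [0.4607, -0.3255, 0.1264]
orientation: [-3.076, 0.62, 0.005]
ft_force: [-0.7, -0.4, -0.2]
gripper_width: 0.0881
finger_force: 0.0
```

Emit:
drive_tool:
  claw: [0,0,0,0,0,0,0,0]
  linear:
    - [0,0,15]
    - [0,0,30]
    - [0,0,45]
    - [0,0,60]
    - [0,0,75]
    - [0,0,88]
    - [0,0,97]
    - [0,0,97]
  dr:
    - [0,0,0]
    - [0,0,0]
    - [0,0,0]
    - [0,0,0]
    - [0,0,0]
    - [0,0,0]
    - [0,0,0]
    - [0,0,0]

```text
t: 1.6
ee_pos: [0.4584, -0.3301, 0.0293]
orientation: [-3.077, 0.623, 0.006]
ft_force: [0.4, 1.2, 0.2]
gripper_width: 0.088
finger_force: 0.0
```

Emit:
drive_tool:
  claw: [255,255,255,255,255,255,255,255,255,255]
  linear:
    - [0,0,0]
    - [0,0,0]
    - [0,0,0]
    - [0,0,0]
    - [0,0,0]
    - [0,0,0]
    - [0,0,0]
    - [0,0,0]
    - [0,0,0]
    - [0,0,0]
  dr:
    - [0,0,0]
    - [0,0,0]
    - [0,0,0]
    - [0,0,0]
    - [0,0,0]
    - [0,0,0]
    - [0,0,0]
    - [0,0,0]
    - [0,0,0]
    - [0,0,0]

```text
t: 2.43
ee_pos: [0.4601, -0.3309, 0.0317]
orientation: [-3.079, 0.624, 0.0]
ft_force: [0.5, 0.3, -0.3]
gripper_width: 0.0238
finger_force: 0.0
```

Emit:
drive_tool:
  claw: [255,255,255,255,255,255,255,255,255,255]
  linear:
    - [0,0,-4]
    - [0,0,-8]
    - [0,0,-14]
    - [0,0,-20]
    - [0,0,-28]
    - [0,0,-36]
    - [0,0,-44]
    - [0,0,-50]
    - [0,0,-50]
    - [0,0,-50]
  dr:
    - [0,0,0]
    - [0,0,0]
    - [0,0,0]
    - [0,0,0]
    - [0,0,0]
    - [0,0,0]
    - [0,0,0]
    - [0,0,0]
    - [0,0,0]
    - [0,0,0]

```text
t: 3.27
ee_pos: [0.4605, -0.3312, 0.0825]
orientation: [3.078, -0.623, 0.002]
ft_force: [-0.9, 0.7, -3.2]
gripper_width: 0.0197
finger_force: 30.0
```

Run:
```python
from h import *
a=capture("side")[80:220,220:440]; b=capture("top")[110:290,340:500]
cv2.imwrite("pics/p2.png",np.hstack([cv2.resize(a,(440,280)),cv2.resize(b,(320,280))])); o=observe(); print(o)
```

```text
{'t': 3.3667, 'joint_pos': array([-6.67405022e-01,  2.09718035e-01,  1.98266213e+00,  6.74751225e-06,
        9.49760394e-01,  1.30303049e+00]), 'joint_velocities': array([ 0.00076681,  0.00842941,  0.00541286,  0.00145608,  0.00212798,
       -0.00100042]), 'joint_efforts': array([-1.65353034e-03, -4.36895406e+01, -3.18606341e+01,  5.70824998e-02,
       -2.23586261e-01,  4.99345715e-04]), 'ee_pos': array([ 0.45987627, -0.33069573,  0.08145826]), 'orientation': array([-3.07883435e+00,  6.23538673e-01,  7.64325733e-04]), 'ft_force': array([ 0.39914079,  0.18251215, -2.22982411]), 'wrist_torque': array([ 0.0597561 ,  0.12559209, -0.00226389]), 'finger_force': 29.999833730980754, 'gripper_width': 0.019621154078584713}
```

View pics/p2.png

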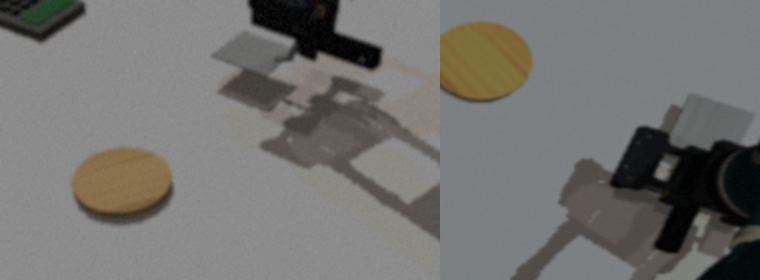

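The spatula is in the gripper and looks level. The grip was still closing when the lift began, so I'll check the blade's height and pitch.

Run:
```python
from h import *
a=capture("side")[85:145,315:415]; b=capture("top")[160:235,430:510]
cv2.imwrite("pics/p3.png",np.hstack([cv2.resize(a,(500,300),interpolation=cv2.INTER_CUBIC),cv2.resize(b,(300,300),interpolation=cv2.INTER_CUBIC)]))
yaw=np.radians(-23);u=np.array([np.cos(yaw),np.sin(yaw),0]);v=np.array([-u[1],u[0],0]);g=np.array([.4459,-.3244,0])
for z0 in (.04,.05):
  C=[g+x*u+y*v+[0,0,z0+.003] for x,y in((.14,.035),(.14,-.035),(.06,-.035),(.06,.035))]
  print(z0,[((proj("side",c)-[315,85])*5).round() for c in C],[((proj("top",c)-[430,160])*[3.75,4]).round() for c in C])
```

```text
0.04 [array([ 49., 126.]), array([130.,  65.]), array([262., 113.]), array([184., 178.])] [array([126.,  40.]), array([246.,  93.]), array([194., 237.]), array([ 74., 183.])]
0.05 [array([ 49., 108.]), array([130.,  48.]), array([263.,  96.]), array([184., 160.])] [array([132.,  37.]), array([253.,  90.]), array([201., 235.]), array([ 79., 181.])]
```

View pics/p3.png

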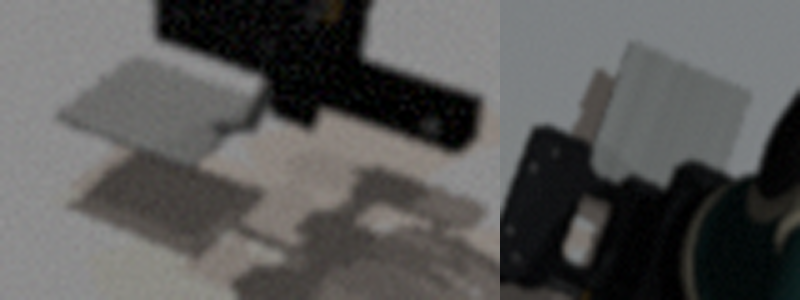

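The blade is nearly level, with its underside at about z = 45 mm for TCP z = 81.5. Next I move it in front of the lid.

Emit:
drive_tool:
  claw: [255,255,255,255,255,255,255,255,255,255]
  linear:
    - [-8,-17,0]
    - [-20,-45,0]
    - [-34,-77,0]
    - [-48,-109,0]
    - [-62,-141,0]
    - [-76,-173,0]
    - [-90,-205,0]
    - [-102,-232,0]
    - [-110,-249,0]
    - [-110,-249,0]
  dr:
    - [0,0,0]
    - [0,0,0]
    - [0,0,0]
    - [0,0,0]
    - [0,0,0]
    - [0,0,0]
    - [0,0,0]
    - [0,0,0]
    - [0,0,0]
    - [0,0,0]

```text
t: 4.3
ee_pos: [0.4546, -0.0556, 0.0811]
orientation: [-3.079, 0.618, 0.003]
ft_force: [-0.1, -0.5, -1.5]
gripper_width: 0.0194
finger_force: 30.0
```

Emit:
drive_tool:
  claw: [255,255,255,255,255,255,255,255,255,255]
  linear:
    - [0,0,5]
    - [0,0,10]
    - [0,0,15]
    - [0,0,20]
    - [0,0,25]
    - [0,0,30]
    - [0,0,35]
    - [0,0,39]
    - [0,0,41]
    - [0,0,41]
  dr:
    - [0,0,0]
    - [0,0,0]
    - [0,0,0]
    - [0,0,0]
    - [0,0,0]
    - [0,0,0]
    - [0,0,0]
    - [0,0,0]
    - [0,0,0]
    - [0,0,0]

```text
t: 5.13
ee_pos: [0.4552, -0.0587, 0.04]
orientation: [3.079, -0.624, -0.002]
ft_force: [-0.4, 0.3, -2.6]
gripper_width: 0.0193
finger_force: 30.0
```

Run:
```python
from h import *
a=capture("side")[120:220,230:390]; b=capture("top")[105:245,310:450]
cv2.imwrite("pics/p4.png",np.hstack([cv2.resize(a,(480,300),interpolation=cv2.INTER_CUBIC),cv2.resize(b,(300,300),interpolation=cv2.INTER_CUBIC)]))
o=observe(); print(o["ee_pos"],o["orientation"],o["ft_force"],o["wrist_torque"])
yaw=np.radians(-22.9);u=np.array([np.cos(yaw),np.sin(yaw),0]);v=np.array([-u[1],u[0],0]);g=o["ee_pos"]*[1,1,0]-.0165*u
for z0 in (0,.003,.01):
  C=[g+x*u+y*v+[0,0,z0+.003] for x,y in((.14,.035),(.14,-.035),(.06,-.035),(.06,.035))]
  print(z0,[((proj("side",c)-[230,120])*3).round(1) for c in C],[((proj("top",c)-[310,105])*300/140).round() for c in C])
print("s,lat",(g+.14*u-[.638,-.136,0])@u,(g-[.638,-.136,0])@v)
```

```text
[ 0.45576771 -0.058708    0.04071057] [-3.07908626e+00  6.23500675e-01  1.31277045e-05] [ 0.84949494 -0.52243999 -2.04028983] [ 0.07441505  0.13365318 -0.03461161]
0 [array([201.6, 230.2]), array([262.3, 175.6]), array([353.7, 219.9]), array([294.8, 279. ])] [array([ 45., 151.]), array([109., 178.]), array([ 78., 252.]), array([ 13., 224.])]
0.003 [array([201.4, 227.1]), array([262.2, 172.5]), array([353.8, 216.8]), array([294.8, 275.9])] [array([ 45., 151.]), array([110., 178.]), array([ 79., 252.]), array([ 13., 224.])]
0.01 [array([200.7, 219.8]), array([262. , 165.2]), array([354.1, 209.5]), array([294.7, 268.6])] [array([ 45., 149.]), array([110., 177.]), array([ 79., 251.]), array([ 13., 223.])]
s,lat -0.07444589540717958 0.0002893145198190755
```

View pics/p4.png

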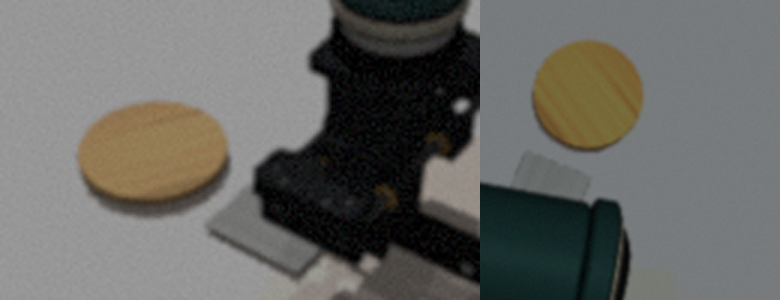

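The blade sits in front of the lid, its front edge about 20 mm from the rim, centred, and low enough to go under. I'll insert it 34 mm.

Emit:
drive_tool:
  claw: [255,255,255,255,255,255,255,255,255,255]
  linear:
    - [2,0,1]
    - [6,0,1]
    - [10,0,1]
    - [14,0,1]
    - [18,0,1]
    - [23,0,1]
    - [28,0,1]
    - [32,0,1]
    - [35,0,1]
    - [35,0,1]
  dr:
    - [0,0,0]
    - [0,0,0]
    - [0,0,0]
    - [0,0,0]
    - [0,0,0]
    - [0,0,0]
    - [0,0,0]
    - [0,0,0]
    - [0,0,0]
    - [0,0,0]

```text
t: 6.07
ee_pos: [0.4888, -0.0727, 0.0398]
orientation: [3.079, -0.624, 0.001]
ft_force: [0.5, 0.2, -1.5]
gripper_width: 0.0197
finger_force: 30.0
```

Run:
```python
from h import *
a=capture("side")[120:220,230:390]; b=capture("top")[105:245,310:450]
cv2.imwrite("pics/p5.png",np.hstack([cv2.resize(a,(480,300),interpolation=cv2.INTER_CUBIC),cv2.resize(b,(300,300),interpolation=cv2.INTER_CUBIC)]))
o=observe(); print(o["ee_pos"],o["orientation"],o["ft_force"],o["wrist_torque"])
h=cv2.cvtColor(capture("top"),cv2.COLOR_BGR2HSV);c,_=blob(h[...,1]>90,(325,110,400,180)); print(cv2.fitEllipse(c)[0])
```

```text
[ 0.48786754 -0.07237753  0.03959065] [-3.07902631e+00  6.23806061e-01  6.38192217e-04] [-0.46097662 -0.80665497 -0.96465945] [0.09078059 0.10595797 0.0451527 ]
(357.80523681640625, 154.84176635742188)
```

View pics/p5.png

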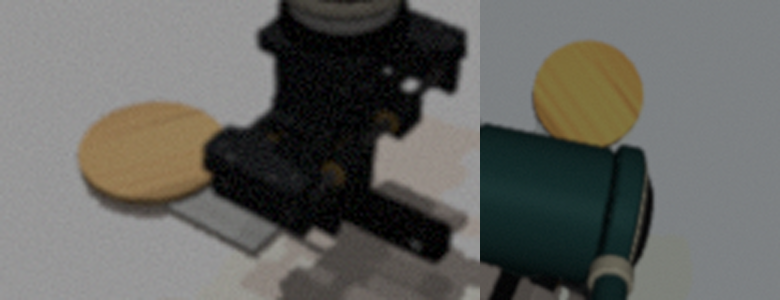

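The blade is under the rim and the lid has not moved. Now I lift along the arc to about 45°.

Emit:
drive_tool:
  claw: [255,255,255,255,255,255,255,255,255,255]
  linear:
    - [0,0,-4]
    - [1,0,-10]
    - [2.5,0,-17]
    - [5,0,-23]
    - [7.5,0,-29]
    - [11,0,-35.5]
    - [15,0,-42.5]
    - [19,0,-49]
    - [24,0,-56]
    - [29,0,-62]
  dr:
    - [0,0,0]
    - [0,0,0]
    - [0,0,0]
    - [0,0,0]
    - [0,0,0]
    - [0,0,0]
    - [0,0,0]
    - [0,0,0]
    - [0,0,0]
    - [0,0,0]

```text
t: 7.05
ee_pos: [0.5153, -0.0839, 0.1026]
orientation: [3.079, -0.624, 0.001]
ft_force: [0.3, -0.4, -0.9]
gripper_width: 0.0195
finger_force: 30.0
```

Emit:
drive_tool:
  claw: [255,255,255]
  linear:
    - [0,0,0]
    - [0,0,0]
    - [0,0,0]
  dr:
    - [0,0,0]
    - [0,0,0]
    - [0,0,0]

```text
t: 7.3
ee_pos: [0.5142, -0.0835, 0.1014]
orientation: [-3.079, 0.624, 0.002]
ft_force: [-0.3, -0.2, -2.4]
gripper_width: 0.0197
finger_force: 30.0
```

Run:
```python
from h import *
a=capture("side")[80:220,210:390]; b=capture("top")[65:245,310:450]
cv2.imwrite("pics/p6.png",np.hstack([cv2.resize(a,(540,420),interpolation=cv2.INTER_CUBIC),cv2.resize(b,(260,420))]))
o=observe(); print(o["t"],o["ee_pos"],o["orientation"],o["ft_force"],o["wrist_torque"])
```

```text
7.4 [ 0.51386514 -0.0834206   0.10101122] [-3.07904602e+00  6.23487693e-01  2.47514462e-03] [ 0.00882595  0.21054975 -2.43497101] [ 0.16200918  0.25180309 -0.04035716]
```

View pics/p6.png

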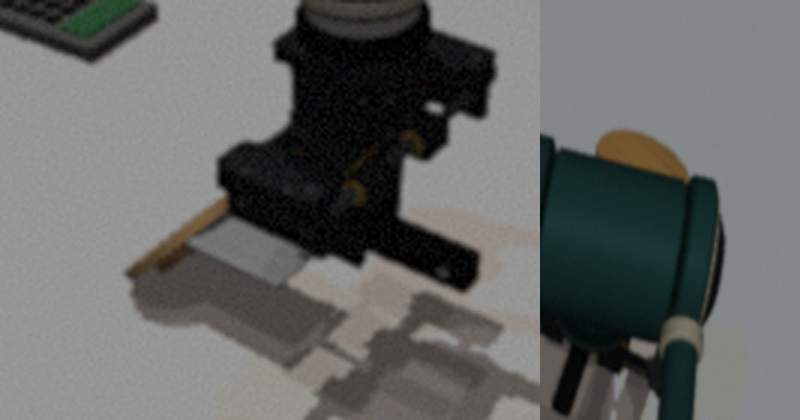

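The lid is held at about 45° on the blade. I continue to vertical.

Emit:
drive_tool:
  claw: [255,255,255,255,255,255,255,255,255,255]
  linear:
    - [6,0,-6]
    - [12,0,-12]
    - [19,0,-17]
    - [26,0,-21.5]
    - [33,0,-25.5]
    - [40,0,-29]
    - [47,0,-31]
    - [53,0,-33]
    - [58,0,-34.5]
    - [62,0,-35.5]
  dr:
    - [0,0,0]
    - [0,0,0]
    - [0,0,0]
    - [0,0,0]
    - [0,0,0]
    - [0,0,0]
    - [0,0,0]
    - [0,0,0]
    - [0,0,0]
    - [0,0,0]

```text
t: 8.23
ee_pos: [0.5724, -0.1081, 0.1372]
orientation: [3.079, -0.624, -0.0]
ft_force: [1.2, 0.3, -1.6]
gripper_width: 0.0198
finger_force: 30.0
```

Run:
```python
from h import *
a=capture("side")[80:220,210:390]; b=capture("top")[65:245,310:450]
cv2.imwrite("pics/p7.png",np.hstack([cv2.resize(a,(540,420),interpolation=cv2.INTER_CUBIC),cv2.resize(b,(260,420))]))
o=observe(); print(o["t"],o["ee_pos"],o["orientation"],o["ft_force"],o["wrist_torque"])
```

```text
8.3333 [ 0.5724308  -0.10805012  0.13727513] [ 3.07901620e+00 -6.23830576e-01  6.46698650e-04] [-0.74454868 -0.11391827 -1.48480908] [ 0.09825108  0.10701832 -0.02826572]
```

View pics/p7.png

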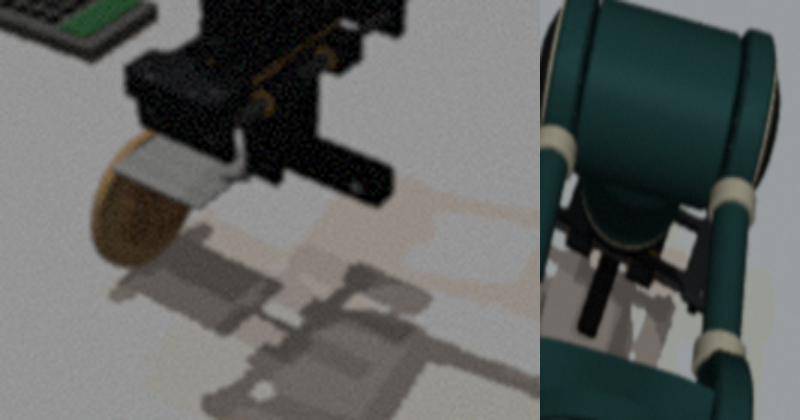

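The lid is nearly vertical with the blade against its underside above the plug. I push it gently past.

Emit:
drive_tool:
  claw: [255,255,255,255,255,255,255,255,255,255]
  linear:
    - [3,0,-1]
    - [6,0,-2]
    - [9,0,-2]
    - [12,0,-2]
    - [15,0,-2]
    - [18,0,-2]
    - [21,0,-2]
    - [24,0,-2]
    - [27,0,-2]
    - [30,0,-2]
  dr:
    - [0,0,0]
    - [0,0,0]
    - [0,0,0]
    - [0,0,0]
    - [0,0,0]
    - [0,0,0]
    - [0,0,0]
    - [0,0,0]
    - [0,0,0]
    - [0,0,0]

```text
t: 9.17
ee_pos: [0.5997, -0.1196, 0.1392]
orientation: [3.079, -0.624, 0.0]
ft_force: [-0.0, 0.3, -2.3]
gripper_width: 0.0201
finger_force: 30.0
```

Emit:
drive_tool:
  claw: [255,255,255,255,255]
  linear:
    - [3,0,0]
    - [6,0,0]
    - [6,0,0]
    - [6,0,0]
    - [6,0,0]
  dr:
    - [0,0,0]
    - [0,0,0]
    - [0,0,0]
    - [0,0,0]
    - [0,0,0]

```text
t: 9.58
ee_pos: [0.6048, -0.1217, 0.1391]
orientation: [-3.079, 0.624, 0.001]
ft_force: [0.1, -0.2, -1.7]
gripper_width: 0.0196
finger_force: 30.0
```

Run:
```python
from h import *
a=capture("side")[80:220,210:390]; b=capture("top")[25:245,300:450]
cv2.imwrite("pics/p8.png",np.hstack([cv2.resize(a,(540,420),interpolation=cv2.INTER_CUBIC),cv2.resize(b,(260,420))]))
o=observe(); print(o["t"],o["ee_pos"],o["orientation"],o["ft_force"],o["wrist_torque"])
```

```text
9.6833 [ 0.6047033  -0.12169155  0.13915306] [-3.07903520e+00  6.23600785e-01  4.47833787e-04] [ 0.06956723  0.27202678 -1.0297084 ] [ 0.1259755   0.12151457 -0.02474578]
```

View pics/p8.png

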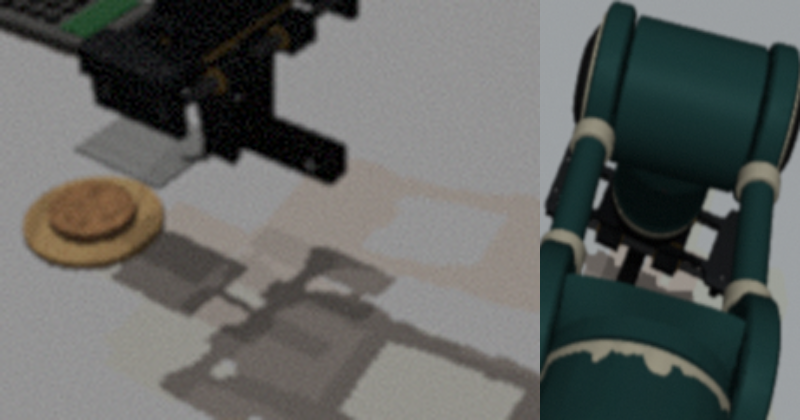

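The lid lies flat with its plug up. I retreat and lay the spatula down.

Emit:
drive_tool:
  claw: [255,255,255,255,255,255,255,255,255,255]
  linear:
    - [-6,0,0]
    - [-20,0,0]
    - [-36,0,0]
    - [-52,0,0]
    - [-68,0,0]
    - [-84,0,0]
    - [-100,0,0]
    - [-114,0,0]
    - [-124,0,0]
    - [-130,0,0]
  dr:
    - [0,0,0]
    - [0,0,0]
    - [0,0,0]
    - [0,0,0]
    - [0,0,0]
    - [0,0,0]
    - [0,0,0]
    - [0,0,0]
    - [0,0,0]
    - [0,0,0]

```text
t: 10.52
ee_pos: [0.4837, -0.0706, 0.1391]
orientation: [-3.079, 0.623, 0.001]
ft_force: [-0.5, 0.2, -1.6]
gripper_width: 0.0195
finger_force: 30.0
```

Emit:
drive_tool:
  claw: [255,255,255,255,255,255,255,255,255,255]
  linear:
    - [0,0,8]
    - [0,0,22]
    - [0,0,36]
    - [0,0,50]
    - [0,0,64]
    - [0,0,76]
    - [0,0,86]
    - [0,0,93]
    - [0,0,98]
    - [0,0,99]
  dr:
    - [0,0,0]
    - [0,0,0]
    - [0,0,0]
    - [0,0,0]
    - [0,0,0]
    - [0,0,0]
    - [0,0,0]
    - [0,0,0]
    - [0,0,0]
    - [0,0,0]

```text
t: 11.35
ee_pos: [0.4848, -0.0712, 0.0392]
orientation: [3.079, -0.624, -0.002]
ft_force: [-0.4, -0.2, -2.2]
gripper_width: 0.0199
finger_force: 30.0
```

Emit:
drive_tool:
  claw: [255,255,255,255,255,255]
  linear:
    - [0,0,1]
    - [0,0,2]
    - [0,0,3]
    - [0,0,3]
    - [0,0,3]
    - [0,0,3]
  dr:
    - [0,0,0]
    - [0,0,0]
    - [0,0,0]
    - [0,0,0]
    - [0,0,0]
    - [0,0,0]

```text
t: 11.85
ee_pos: [0.4854, -0.0712, 0.0376]
orientation: [-3.079, 0.624, -0.001]
ft_force: [-0.4, 0.1, -2.2]
gripper_width: 0.02
finger_force: 30.0
```

Emit:
drive_tool:
  claw: [255,255,255,255,255,255]
  linear:
    - [0,0,0.5]
    - [0,0,1]
    - [0,0,1.5]
    - [0,0,2]
    - [0,0,2]
    - [0,0,2]
  dr:
    - [0,0,0]
    - [0,0,0]
    - [0,0,0]
    - [0,0,0]
    - [0,0,0]
    - [0,0,0]

```text
t: 12.35
ee_pos: [0.4851, -0.0711, 0.0351]
orientation: [-3.079, 0.624, 0.0]
ft_force: [-0.7, 0.0, -1.3]
gripper_width: 0.0194
finger_force: 30.0
```

Emit:
drive_tool:
  claw: [255,255,255,255,255,255]
  linear:
    - [0,0,0.5]
    - [0,0,1]
    - [0,0,1.5]
    - [0,0,1.5]
    - [0,0,1.5]
    - [0,0,1.5]
  dr:
    - [0,0,0]
    - [0,0,0]
    - [0,0,0]
    - [0,0,0]
    - [0,0,0]
    - [0,0,0]

```text
t: 12.85
ee_pos: [0.4852, -0.0712, 0.0337]
orientation: [3.079, -0.624, -0.0]
ft_force: [-1.0, -1.3, -1.2]
gripper_width: 0.0195
finger_force: 30.0
```

Emit:
drive_tool:
  claw: [180,170,150,120,80,40,0,0,0,0]
  linear:
    - [0,0,0]
    - [0,0,0]
    - [0,0,0]
    - [0,0,0]
    - [0,0,0]
    - [0,0,0]
    - [0,0,0]
    - [0,0,0]
    - [0,0,0]
    - [0,0,0]
  dr:
    - [0,0,0]
    - [0,0,0]
    - [0,0,0]
    - [0,0,0]
    - [0,0,0]
    - [0,0,0]
    - [0,0,0]
    - [0,0,0]
    - [0,0,0]
    - [0,0,0]

```text
t: 13.68
ee_pos: [0.4852, -0.0712, 0.0337]
orientation: [-3.079, 0.624, -0.0]
ft_force: [-0.2, 0.0, 0.3]
gripper_width: 0.0806
finger_force: 0.0
```

Emit:
drive_tool:
  claw: [0,0,0,0,0,0,0,0,0,0]
  linear:
    - [0,0,0]
    - [0,0,0]
    - [0,0,-8]
    - [0,0,-20]
    - [0,0,-40]
    - [0,0,-60]
    - [0,0,-90]
    - [0,0,-120]
    - [0,0,-150]
    - [0,0,-150]
  dr:
    - [0,0,0]
    - [0,0,0]
    - [0,0,0]
    - [0,0,0]
    - [0,0,0]
    - [0,0,0]
    - [0,0,0]
    - [0,0,0]
    - [0,0,0]
    - [0,0,0]

```text
t: 14.52
ee_pos: [0.4895, -0.072, 0.1913]
orientation: [-3.079, 0.624, -0.019]
ft_force: [1.5, -0.0, 0.6]
gripper_width: 0.0882
finger_force: 0.0
```

Run:
```python
from h import *
cv2.imwrite("pics/p9.png",capture("side"))
o=observe(); print(o["t"],o["ee_pos"],o["gripper_width"],o["ft_force"])
```

```text
14.5667 [ 0.48814799 -0.07177454  0.18850255] 0.08815060002441115 [ 0.62393561 -0.14118212  0.28227112]
```

View pics/p9.png

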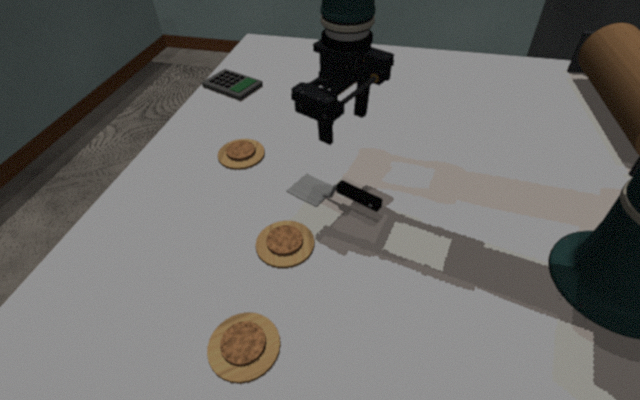

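All three lids lie plug up. The turned one is at (241,153), and the other two have not moved. The spatula lies flat and clear of them, with its blade at (312,190).

```bash
python3 -c "
from plant import *
print(hand_in())"
```

```text
the job is handed in; nothing more can be done
None
```

The lid now lies flat with its plug up, the other two lids have not visibly moved, and the spatula is laid flat clear of them and released; the job was handed in at about 15 s, but no verdict was returned.

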